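Close the flaps of the treat carton with one finger stroke

ROBOT

A 6-joint arm with a two-finger parallel gripper is mounted at the origin on the work surface. World frame = base frame: x ahead of the robot, y to its left, z up, the work surface at z = 0. Lengths are in m, angles in rad, forces in N, time in s.
With the tool pointing down it reaches from about 0.375 to 0.975 m from the base axis. Payload 3.8 kg.
Tool frame: the origin (TCP) lies midway between the tips of the shut fingers; the grasp point (between the pads) lies 19 mm behind it; z points along the fingers, y is the line along which they close (so a half turn about z gives the same grasp; the last joint's range is limited). The gripper opens to 85 mm and grips with 20 to 120 N. Pads are 22 mm wide; open, the fingers measure 114 mm over their backs; the gripper's body (76 mm by 85 mm) begins 54 mm behind the grasp point. The pads swing forward as they close: fully open they stand 13 mm farther back than shut.
Start: joints at [-1.292, 0.264, 1.604, -0, 1.274, -0.037], TCP at [0.21, -0.642, 0.195] pointing down, gripper open.
Joint ranges: [-2.63, 2.63], [-0.94, 2.18], [0.31, 2.57], [-1.31, 4.45], [0, 2.66], [-2.55, 2.55]. Speed limits (rad/s): [2.57, 2.57, 3.14, 3.14, 3.14, 3.14].

INTERFACE

Orientations are given as a rotation vector (axis times angle).
In Python, from workcell import bot, imaging gives the robot as it stands.
- The arm moves only by the tool step_arm, never from a script. Its argument "series" is a list of rows, each an object of numbers: "grip": the closure, from -1 (fully open) to 1 (shut); "x", "y", "z": the shift along the tool's x, y, z normalised to -1 to 1, where 1 is 500 mm; "ax", "ay", "az": the turn, a rotation vector about the tool's x, y, z normalised to -1 to 1, where 1 is 30 degrees. A call has 1 to 12 rows; each row is the pose to reach, as a shift and turn from the pose commanded when the call began, along the tool's axes at that moment; what a row does not reach only later rows make up. A row lasts 1/10 s, in which the tool goes at most 50 mm and 8.59 degrees, less where a joint would pass 70% of its speed; a pose out of reach is approached as far as the arm can. A call with a number of a shift or a turn outside -1 to 1 is refused whole. A call with a gripper value outside its range is refused whole. The fingers move at their own pace and stop on an object; "force" is the grip in N (left out, the last holds). Time passes only in rows, so rows that repeat a pose let the fingers close. It gives the time, the measured TCP pose, the force, the opening and the grip force at its end, in the units of the state.
- bot.read_state(): the state, without advancing time (a new reading comes with each control period).
- imaging.read_camera(name): name is "side" or "top" or "wrist"; returns a dict with "img" (384x512x3 uint8, red, green, blue), "fx", "fy", "cx", "cy" (pixels), "k1" (the pictures are not rectified: a ray, as slopes to the right and down, at radius r is drawn at 1 + k1 r^2 times it, then the intrinsics apply), "R" (3x3) and "t" (3): a world point X has camera coordinates R X + t. Camera axes: x right, y down, z forward; pixel columns grow to the right and rows downward; lengths in m; the calibration is good to about 2 mm. A picture is of the moment at which its call begins. There is no depth.
- bot.finish_job(): hands the job in; it is judged then, once.
The state is a dict: "time": time; "q": joint angles; "joint_vel": joint speeds; "joint_torque": joint torques, N m; "tool_pos": TCP position; "tcp_rot": TCP orientation; "wrist_force": force on the tool from outside, world axes, zero at the start; "torque": the same for the moment, N m; "width": opening from 0.0 (shut) to 1.0 (fully open); "grip_force": force on a finger pad.
Only numpy, scipy, OpenCV 4.12 (cv2) and the standard library are available. Lean on these libraries where they do the work, as an engineer would, in place of code of your own. Each camera call takes 0.05 s, during which the arm holds its last target. There are 200 camera calls.

TASK

The long kraft treat carton has a row of four little flaps standing ajar. Run the fingertips lightly along the row, from the end with the red dot to the other end, so that the flaps are laid down flat one after the other in that order. Do not bend a flap further open, press hard, shift or lift the carton, or disturb the other things on the table, and finish clear of everything.

Things in the scene. Friction and masses are not known exactly. Their poses are not given: they have to be found in the camera images.
- carton: long kraft carton, 244 (its x) by 84 (its y) mm, full of jars, about 1.5 kg, loose on the table, at any yaw. Origin: centre of its underside, z up; +x runs along the row away from the red-dot end. With the flaps shut its top is level, 63 mm above the table, including a flat ledge 23 mm long at each end; the red dot (18 mm) is on the ledge at -x. Four flaps at 49 mm pitch along x
- row_start (a point): point on the carton's top, 63 mm above the table, on its centre line, at the hinge of the first flap (24 mm in from the carton's red-dot end face)
- row_end (a point): point on the carton's top, 63 mm above the table, on its centre line, just past the free edge of the fourth flap (196 mm after row_start along the carton's +x)
- flap1 (a joint): flap 1 from the red dot: opening in rad, 0 = flat, 0.5 to 0.95 at the start. Card 46 mm long (along the row), 70 wide, 3 thick, white label on top; hinged across the row on its red-dot side, 0 mm after row_start, its free edge rising away from the dot. Slight friction (0.2 N at the edge) keeps it where left; a finger moving along +x just above the shut height lays it down
- flap2 (a joint): flap 2 from the red dot: opening in rad, 0 = flat, 0.5 to 0.95 at the start. Card 46 mm long (along the row), 70 wide, 3 thick, white label on top; hinged across the row on its red-dot side, 49 mm after row_start, its free edge rising away from the dot. Slight friction (0.2 N at the edge) keeps it where left; a finger moving along +x just above the shut height lays it down
- flap3 (a joint): flap 3 from the red dot: opening in rad, 0 = flat, 0.5 to 0.95 at the start. Card 46 mm long (along the row), 70 wide, 3 thick, white label on top; hinged across the row on its red-dot side, 98 mm after row_start, its free edge rising away from the dot. Slight friction (0.2 N at the edge) keeps it where left; a finger moving along +x just above the shut height lays it down
- flap4 (a joint): flap 4 from the red dot: opening in rad, 0 = flat, 0.5 to 0.95 at the start. Card 46 mm long (along the row), 70 wide, 3 thick, white label on top; hinged across the row on its red-dot side, 147 mm after row_start, its free edge rising away from the dot. Slight friction (0.2 N at the edge) keeps it where left; a finger moving along +x just above the shut height lays it down
- gift_a: kraft gift box with a green sticker, 55 x 75 x 45 mm, loose, standing beside the carton (its centre 105 to 135 mm to the carton's +y side); leave alone. Origin: centre of its underside
- gift_b: kraft gift box with a yellow sticker, 55 x 75 x 45 mm, loose, standing beside the carton (its centre 105 to 135 mm to the carton's -y side); leave alone. Origin: centre of its underside
- tape_roll: clear roll of tape lying flat, 84 mm across, 24 mm high; leave alone. Origin: centre of its underside
- pen: blue and white marker pen lying on the table, 130 mm long, 15 mm thick, origin 45 mm from its blue end; leave alone
- mug: blue mug, 80 mm across, 90 mm high; leave alone. Origin: centre of its underside
- label_stack: stack of paper labels, 70 x 100 x 16 mm; leave alone. Origin: centre of its underside

How it is judged:
On the way, in this order (a step that is already met when the one before it is completed fails the run):
1. the first (next to the red dot) flap is laid flat with the fingers on the carton, those after it still open (value of joint flap1 below 0.14 rad and contact force between the fingers and carton above 0.05 N and value of joint each of flap2, flap3, flap4 above 0.25 rad).
2. the second flap is laid flat with the fingers on the carton, those after it still open (value of joint flap2 below 0.14 rad and contact force between the fingers and carton above 0.05 N and value of joint each of flap3, flap4 above 0.25 rad).
3. the third flap is laid flat with the fingers on the carton, those after it still open (value of joint flap3 below 0.14 rad and contact force between the fingers and carton above 0.05 N and value of joint flap4 above 0.25 rad).
4. the fourth flap is laid flat with the fingers on the carton (value of joint flap4 below 0.14 rad and contact force between the fingers and carton above 0.05 N).
At the end, for the whole second after the job is handed in: all four flaps lie flat (within 0.14 rad, 6 mm at the free edge), the carton stands at rest within 25 mm of where it was, and the other things are within 20 mm of where they were (value of joint each of flap1, flap2, flap3, flap4 below 0.14 rad and distance of carton from where it was at the start of the episode below 0.025 m and linear speed of carton below 0.02 m/s and angle between carton's own z axis and vertical below 0.05 rad and distance of each of gift_a, gift_b, tape_roll, pen, mug, label_stack from where it was at the start of the episode below 0.02 m); the robot touches nothing.
It fails at once if a flap is bent further open (beyond 1.2 rad) (value of joint any of flap1, flap2, flap3, flap4 above 1.2 rad).
It fails at once if the carton is pressed hard (over 25 N) (contact force between the fingers and carton above 25 N).
It fails at once if the carton is shifted more than 25 mm, tipped or lifted (distance of carton from where it was at the start of the episode above 0.025 m or height (world z) of carton above 0.008 m or angle between carton's own z axis and vertical above 0.1 rad).
It fails at once if one of the other things (gift boxes, tape roll, pen, mug, labels) is moved more than 20 mm or lifted (distance of any of gift_a, gift_b, tape_roll, pen, mug, label_stack from where it was at the start of the episode above 0.02 m or height (world z) of any of gift_a, gift_b, tape_roll, pen, mug, label_stack above 0.012 m).
It also fails if it takes over 35 s, if anything falls off the work surface, if the arm or the gripper's body presses on something with over 40 N, if the wrist force passes 120 N, or if a joint passes its speed limit or range.

## Working session

There is one attempt and no reset: what is moved stays moved. The work goes in short steps, Python scripts to look and compute and a tool call to move; the robot and the scene stay as the last step left them, time stands still between calls to the robot, and variables do not carry over. Pictures are saved under pics/ and viewed, at most 10 in all, crops included, and the job is handed in when it is done.

Besides the shell and the picture viewer there is one more tool, called after "Request:" in YAML: its name, and indented under it one key for each argument. step_arm: Moves the arm, as the interface text tells. Scaled input: -1 to 1 covers 500 mm each way for a shift and 30 degrees each way for a turn. Its arguments: {"type":"object","properties":{"series":{"type":"array","items":{"type":"object","properties":{"grip":{"type":"number"},"x":{"type":"number","minimum":-1,"maximum":1},"y":{"type":"number","minimum":-1,"maximum":1},"z":{"type":"number","minimum":-1,"maximum":1},"ax":{"type":"number","minimum":-1,"maximum":1},"ay":{"type":"number","minimum":-1,"maximum":1},"az":{"type":"number","minimum":-1,"maximum":1}}}},"force":{"type":"number"}},"required":["series"]}

```bash
mkdir -p pics
python3 - <<'E'
from workcell import bot, imaging
import cv2, pickle
d={}
for n in("top","side"):
    c=imaging.read_camera(n); d[n]=c
    cv2.imwrite(f"pics/{n}0.png",c["img"][:,:,::-1])
    print(n,c["fx"],c["cx"],c["cy"],c["k1"],(-c["R"].T@c["t"]).round(3),c["R"].round(2).tolist())
pickle.dump(d,open("d.pkl","wb"))
print(bot.read_state())
E
```

```text
top 465.8098952194208 256.3212831414166 194.85245394387476 -0.13512497638755788 [ 0.304 -0.03   1.256] [[-0.0, -1.0, 0.0], [-0.98, 0.0, -0.2], [0.2, -0.0, -0.98]]
side 383.2571061286578 257.14784111104746 190.5761454822642 0.02294904172166704 [0.275 0.642 0.917] [[-0.94, -0.35, -0.01], [-0.25, 0.71, -0.65], [0.24, -0.61, -0.76]]
{'time': 0.1, 'q': array([-1.29189951e+00,  2.64680318e-01,  1.60523690e+00,  2.37241440e-05,
        1.27369394e+00, -3.69006995e-02]), 'joint_vel': array([ 0.00100943, -0.00060519, -0.00305806, -0.00010618, -0.00184603,
       -0.00026926]), 'joint_torque': array([ 3.85872727e-04, -5.16707540e+01, -3.68589056e+01,  5.21863939e-06,
        6.22269479e-03, -5.82118673e-05]), 'tool_pos': array([ 0.20944323, -0.64091763,  0.19418519]), 'tcp_rot': array([-3.10053101e+00, -4.93668563e-01,  3.47125464e-04]), 'wrist_force': array([ 0.15540846, -0.10959119, -0.32083821]), 'torque': array([-0.02521974, -0.02184185,  0.00576452]), 'grip_force': 0.0, 'width': 0.9982108970188168}
```

View pics/top0.png

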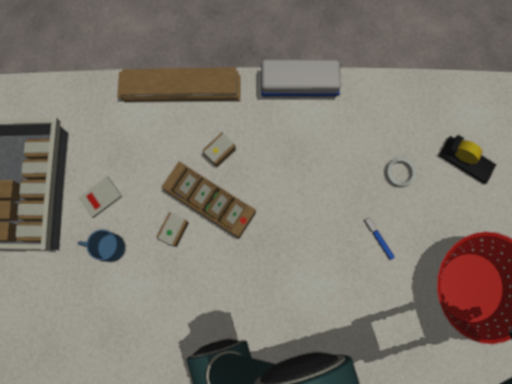

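View pics/side0.png

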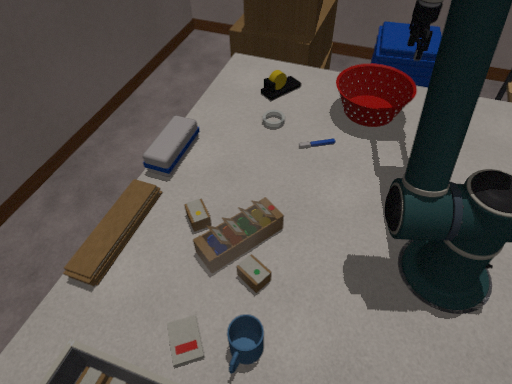

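The top view shows the carton with the red dot at about (243,219) and its far end near (172,175). In the side view the dot is at about (267,208). I'll zoom in on both for the corners.

Run:
```python
import pickle,cv2,numpy as np
d=pickle.load(open("d.pkl","rb"))
a=d["top"]["img"][150:250,150:270,::-1]; b=d["side"]["img"][190:280,175:295,::-1]
f=lambda i:cv2.resize(i,None,fx=6,fy=6,interpolation=cv2.INTER_CUBIC)
for n,i in(("ct",a),("cs",b)):
    g=f(i)
    cv2.imwrite(f"pics/{n}.png",g)
```

```text
(no output)
```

View pics/ct.png

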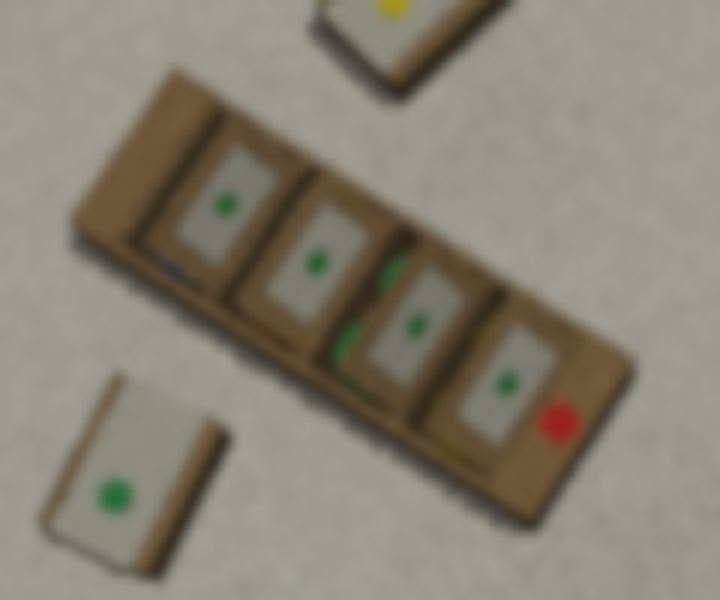

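View pics/cs.png

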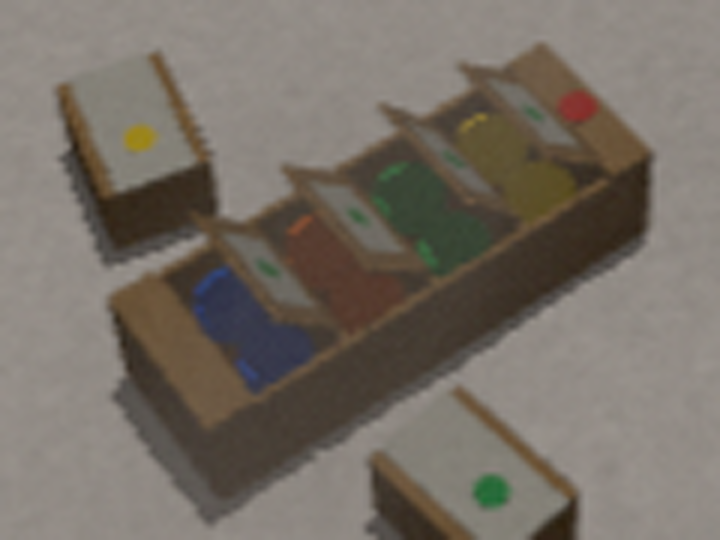

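The crops give the carton's top corners. In ct.png they are (532,523), (633,365), (75,222) and (175,70). In cs.png they are (650,152), (545,45), (208,428) and (112,300). All four flaps are ajar, with hinges towards the dot. Next I'll fit the pose.

```bash
cat > h.py <<'E'
import numpy as np
from scipy.spatial.transform import Rotation as Ro
def proj(c,X):
    p=np.asarray(X)@c["R"].T+c["t"]; s=p[:,:2]/p[:,2:]
    s=s*(1+c["k1"]*(s**2).sum(1,keepdims=True))
    return s*[c["fx"],c["fy"]]+[c["cx"],c["cy"]]
def rel(st,p,Rt=None):
    "shift along tool axes from current pose to p (mm), and turn to Rt (deg rotvec)"
    R=Ro.from_rotvec(st["tcp_rot"])
    out=[((R.inv().apply(np.asarray(p)-st["tool_pos"]))*1000).round(1)]
    if Rt is not None: out.append(np.degrees((R.inv()*Rt).as_rotvec()).round(2))
    return out
E
python3 - <<'E'
from h import *
import pickle
from scipy.optimize import least_squares
from workcell import bot
d=pickle.load(open("d.pkl","rb"))
cor=np.array([[-.122,.042],[-.122,-.042],[.122,.042],[.122,-.042]])
px={"top":([[532,523],[633,365],[75,222],[175,70]],(150,150)),"side":([[650,152],[545,45],[208,428],[112,300]],(175,190))}
px={k:(np.array(v)+.5)/6-.5+o for k,(v,o) in px.items()}
def pts(p):
    c,s=np.cos(p[2]),np.sin(p[2]); xy=cor@np.array([[c,s],[-s,c]])+p[:2]
    return np.c_[xy,np.full(4,.063)]
def fit(ns):
    r=least_squares(lambda p:np.concatenate([(proj(d[n],pts(p))-px[n]).ravel() for n in ns]),[.55,.1,1.]); return r
for ns in(["top"],["side"],["top","side"]):
    r=fit(ns); print(ns,r.x.round(4),np.abs(r.fun).max().round(2))
p=r.x; u=np.array([np.cos(p[2]),np.sin(p[2])])
P=lambda s,z:np.r_[p[:2]+u*(s/1000-.098),z]
st=bot.read_state()
print("start",P(0,.063),"end",P(196,.063))
for a in(0,np.pi):
    ux=np.r_[u*np.cos(a),0]; Rt=Ro.from_matrix(np.c_[ux,np.cross([0,0,-1],ux),[0,0,-1]])
    print(rel(st,P(-13,.12),Rt), Rt.as_rotvec())
print(Ro.from_rotvec(st["tcp_rot"]).as_matrix().round(3))
np.save("pose.npy",p)
E
```

```text
['top'] [0.5393 0.0908 0.9906] 1.11
['side'] [0.5431 0.0926 0.9963] 0.75
['top', 'side'] [0.5411 0.0917 0.9928] 1.56
start [0.48760632 0.00965079 0.063     ] end [0.59468516 0.17381572 0.063     ]
[array([ 456.3, -523.7,   75.3]), array([ -0.11,  -0.04, -38.79])] [2.76238779 1.49626806 0.        ]
[array([ 456.3, -523.7,   75.3]), array([-6.0000e-02,  1.4000e-01,  1.4121e+02])] [ 1.49626806 -2.76238779 -0.        ]
[[ 0.951  0.311 -0.001]
 [ 0.311 -0.951  0.002]
 [ 0.    -0.002 -1.   ]]
```

Request:
step_arm:
  force: 20
  series:
    - {"x": 0.06,"y": -0.07,"z": 0,"az": -0.07,"grip": 1}
    - {"x": 0.12,"y": -0.14,"z": 0,"az": -0.14,"grip": 1}
    - {"x": 0.19,"y": -0.22,"z": 0,"az": -0.22,"grip": 1}
    - {"x": 0.26,"y": -0.3,"z": 0,"az": -0.3,"grip": 1}
    - {"x": 0.33,"y": -0.38,"z": 0,"az": -0.38,"grip": 1}
    - {"x": 0.4,"y": -0.46,"z": 0,"az": -0.46,"grip": 1}
    - {"x": 0.47,"y": -0.54,"z": 0,"az": -0.54,"grip": 1}
    - {"x": 0.54,"y": -0.62,"z": 0,"az": -0.62,"grip": 1}
    - {"x": 0.6,"y": -0.69,"z": 0,"az": -0.7,"grip": 1}
    - {"x": 0.65,"y": -0.75,"z": 0,"az": -0.76,"grip": 1}
    - {"x": 0.68,"y": -0.78,"z": 0,"az": -0.8,"grip": 1}
    - {"x": 0.7,"y": -0.8,"z": 0,"az": -0.8,"grip": 1}

```text
validation failed for argument at $.se...
```

```bash
cat > tgt.py <<'E'
from h import *
from workcell import bot
import sys
p=np.load("pose.npy"); u=np.array([np.cos(p[2]),np.sin(p[2])])
P=lambda s,z:np.r_[p[:2]+u*(s/1000-.098),z]
ux=np.r_[u,0]; Rt=Ro.from_matrix(np.c_[ux,np.cross([0,0,-1],ux),[0,0,-1]])
st=bot.read_state()
print(rel(st,P(float(sys.argv[1]),float(sys.argv[2])),Rt),st["tool_pos"].round(4),st["wrist_force"].round(2),st["width"],st["time"])
E
python3 tgt.py -13 .12
```

```text
[array([ 456.3, -523.7,   75.3]), array([ -0.11,  -0.04, -38.79])] [ 0.2094 -0.6409  0.1942] [ 0.16 -0.11 -0.32] 0.9982108970188168 0.1
```

The call was refused by validation and the arm hasn't moved. I'll retry with every field filled in and fewer rows.

Request:
step_arm:
  series:
    - {"x": 0.06,"y": -0.07,"z": 0.0,"ax": 0.0,"ay": 0.0,"az": -0.07,"grip": 1.0}
    - {"x": 0.12,"y": -0.14,"z": 0.0,"ax": 0.0,"ay": 0.0,"az": -0.14,"grip": 1.0}
  force: 20

```text
time: 0.3
tool_pos: [0.2446, -0.5557, 0.194]
tcp_rot: [-3.081, -0.606, 0.0]
wrist_force: [1.0, 0.6, 0.0]
width: 0.691
grip_force: 0.0
```

Request:
step_arm:
  series:
    - {"x": 0.066,"y": -0.065,"z": 0.0,"ax": 0.0,"ay": 0.0,"az": -0.08,"grip": 1.0}
    - {"x": 0.132,"y": -0.13,"z": 0.0,"ax": 0.0,"ay": 0.0,"az": -0.16,"grip": 1.0}
    - {"x": 0.198,"y": -0.195,"z": 0.0,"ax": 0.0,"ay": 0.0,"az": -0.24,"grip": 1.0}
    - {"x": 0.264,"y": -0.26,"z": 0.0,"ax": 0.0,"ay": 0.0,"az": -0.32,"grip": 1.0}
    - {"x": 0.33,"y": -0.325,"z": 0.0,"ax": 0.0,"ay": 0.0,"az": -0.4,"grip": 1.0}
    - {"x": 0.396,"y": -0.39,"z": 0.0,"ax": 0.0,"ay": 0.0,"az": -0.48,"grip": 1.0}
    - {"x": 0.462,"y": -0.455,"z": 0.0,"ax": 0.0,"ay": 0.0,"az": -0.56,"grip": 1.0}
    - {"x": 0.528,"y": -0.52,"z": 0.0,"ax": 0.0,"ay": 0.0,"az": -0.64,"grip": 1.0}
    - {"x": 0.594,"y": -0.585,"z": 0.0,"ax": 0.0,"ay": 0.0,"az": -0.72,"grip": 1.0}
    - {"x": 0.65,"y": -0.64,"z": 0.0,"ax": 0.0,"ay": 0.0,"az": -0.8,"grip": 1.0}
    - {"x": 0.68,"y": -0.67,"z": 0.0,"ax": 0.0,"ay": 0.0,"az": -0.85,"grip": 1.0}
    - {"x": 0.68,"y": -0.67,"z": 0.0,"ax": 0.0,"ay": 0.0,"az": -0.85,"grip": 1.0}
  force: 20

```text
time: 1.5
tool_pos: [0.4328, -0.1151, 0.195]
tcp_rot: [-2.869, -1.279, -0.0]
wrist_force: [-0.8, 0.6, 0.3]
width: 0.001
grip_force: 0.0
```

```bash
python3 tgt.py -13 .12
```

```text
[array([116.5, -40.6,  75.1]), array([-0.05, -0.03, -8.84])] [ 0.4328 -0.1151  0.195 ] [-0.77  0.65  0.27] 0.0009890888181540278 1.5
```

Request:
step_arm:
  series:
    - {"x": 0.06,"y": -0.02,"z": 0.03,"ax": 0.0,"ay": 0.0,"az": -0.1,"grip": 1.0}
    - {"x": 0.12,"y": -0.04,"z": 0.07,"ax": 0.0,"ay": 0.0,"az": -0.2,"grip": 1.0}
    - {"x": 0.18,"y": -0.06,"z": 0.1,"ax": 0.0,"ay": 0.0,"az": -0.29,"grip": 1.0}
    - {"x": 0.233,"y": -0.081,"z": 0.13,"ax": 0.0,"ay": 0.0,"az": -0.295,"grip": 1.0}
    - {"x": 0.233,"y": -0.081,"z": 0.15,"ax": 0.0,"ay": 0.0,"az": -0.295,"grip": 1.0}
    - {"x": 0.233,"y": -0.081,"z": 0.15,"ax": 0.0,"ay": 0.0,"az": -0.295,"grip": 1.0}

```text
time: 2.1
tool_pos: [0.4788, -0.0045, 0.1183]
tcp_rot: [-2.764, -1.49, 0.007]
wrist_force: [-0.4, -0.1, -0.7]
width: -0.007
grip_force: 0.0
```

```bash
python3 tgt.py -13 .066
python3 - <<'E'
from h import *
from workcell import imaging
import cv2
f=lambda i:cv2.resize(i,None,fx=5,fy=5,interpolation=cv2.INTER_CUBIC)
c=imaging.read_camera("side"); w=imaging.read_camera("wrist")
i=f(c["img"][170:280,185:305,::-1])[:,:]
j=cv2.resize(w["img"][:,:,::-1],(200,150))
i=np.hstack([i,np.vstack([j,np.zeros((i.shape[0]-150,200,3),np.uint8)])])
cv2.imwrite("pics/s1.png",i)
E
```

```text
[array([ 3.9, -0.2, 52.3]), array([-0.2 ,  0.17, -0.21])] [ 0.4788 -0.0045  0.1183] [-0.45 -0.08 -0.69] -0.006743543850215165 2.1
```

View pics/s1.png

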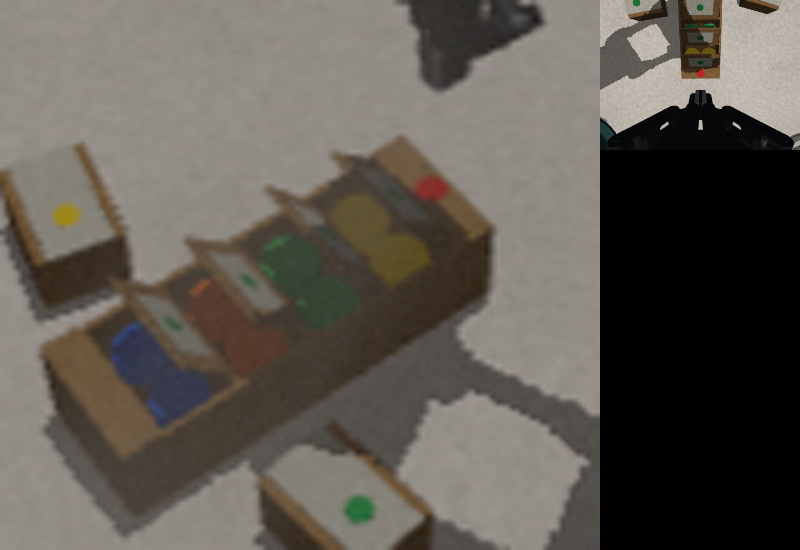

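The fingertip is above the red-dot ledge and all flaps are still ajar. Next I'll descend gently over the ledge.

Request:
step_arm:
  series:
    - {"x": 0.004,"y": 0.0,"z": 0.04,"ax": 0.0,"ay": 0.0,"az": 0.0,"grip": 1.0}
    - {"x": 0.004,"y": 0.0,"z": 0.08,"ax": 0.0,"ay": 0.0,"az": 0.0,"grip": 1.0}
    - {"x": 0.004,"y": 0.0,"z": 0.098,"ax": 0.0,"ay": 0.0,"az": 0.0,"grip": 1.0}
    - {"x": 0.004,"y": 0.0,"z": 0.104,"ax": 0.0,"ay": 0.0,"az": 0.0,"grip": 1.0}
    - {"x": 0.004,"y": 0.0,"z": 0.104,"ax": 0.0,"ay": 0.0,"az": 0.0,"grip": 1.0}

```text
time: 2.7
tool_pos: [0.4819, -0.0029, 0.0688]
tcp_rot: [2.766, 1.489, 0.0]
wrist_force: [-0.5, 0.5, -0.5]
width: 0.001
grip_force: 0.0
```

```bash
python3 tgt.py -13 .065
python3 - <<'E'
from h import *
from workcell import imaging,bot
print(np.mean([(imaging.read_camera("side"),bot.read_state()["tool_pos"])[1] for _ in range(8)],0), bot.read_state()["wrist_force"])
E
```

```text
[array([ 0.6, -2.1,  3.8]), array([ 0.02, -0.  , -0.3 ])] [ 0.4819 -0.0029  0.0688] [-0.52  0.5  -0.46] 0.0006258921648060893 2.7
[ 0.48252044 -0.00249612  0.06925696] [ 0.14092627 -0.24040375  0.58144399]
```

Request:
step_arm:
  series:
    - {"x": 0.0,"y": -0.003,"z": 0.004,"ax": 0.0,"ay": 0.0,"az": 0.0,"grip": 1.0}
    - {"x": 0.0,"y": -0.003,"z": 0.008,"ax": 0.0,"ay": 0.0,"az": 0.0,"grip": 1.0}
    - {"x": 0.006,"y": -0.003,"z": 0.008,"ax": 0.0,"ay": 0.0,"az": 0.0,"grip": 1.0}
    - {"x": 0.012,"y": -0.003,"z": 0.008,"ax": 0.0,"ay": 0.0,"az": 0.0,"grip": 1.0}
    - {"x": 0.018,"y": -0.003,"z": 0.008,"ax": 0.0,"ay": 0.0,"az": 0.0,"grip": 1.0}
    - {"x": 0.026,"y": -0.003,"z": 0.008,"ax": 0.0,"ay": 0.0,"az": 0.0,"grip": 1.0}
    - {"x": 0.034,"y": -0.003,"z": 0.008,"ax": 0.0,"ay": 0.0,"az": 0.0,"grip": 1.0}
    - {"x": 0.042,"y": -0.003,"z": 0.008,"ax": 0.0,"ay": 0.0,"az": 0.0,"grip": 1.0}
    - {"x": 0.05,"y": -0.003,"z": 0.008,"ax": 0.0,"ay": 0.0,"az": 0.0,"grip": 1.0}
    - {"x": 0.058,"y": -0.003,"z": 0.008,"ax": 0.0,"ay": 0.0,"az": 0.0,"grip": 1.0}
    - {"x": 0.066,"y": -0.003,"z": 0.008,"ax": 0.0,"ay": 0.0,"az": 0.0,"grip": 1.0}
    - {"x": 0.074,"y": -0.003,"z": 0.008,"ax": 0.0,"ay": 0.0,"az": 0.0,"grip": 1.0}

```text
time: 4.3
tool_pos: [0.5011, 0.0297, 0.0644]
tcp_rot: [-2.765, -1.491, 0.0]
wrist_force: [0.4, -0.6, 0.0]
width: 0.0
grip_force: 0.0
```

```bash
cat > look.py <<'E'
from h import *
from workcell import imaging,bot
import cv2,sys
S=[]
for _ in range(6):
    c=imaging.read_camera("side"); S.append(bot.read_state())
m=np.mean([s["tool_pos"] for s in S],0); p=np.load("pose.npy"); u=np.array([np.cos(p[2]),np.sin(p[2])])
print("s",((m[:2]-p[:2])@u+.098)*1000,"lat",((m[:2]-p[:2])@[-u[1],u[0]])*1000,"z",m[2],"F",np.mean([s["wrist_force"] for s in S],0).round(2),S[-1]["time"])
cv2.imwrite(sys.argv[1],cv2.resize(c["img"][180:280,185:305,::-1],None,fx=5,fy=5,interpolation=cv2.INTER_CUBIC))
E
python3 look.py pics/s2.png
```

```text
s 24.0420464168892 lat -0.3360002807128292 z 0.06438389835442647 F [-0.13  0.12 -0.07] 4.6
```

View pics/s2.png

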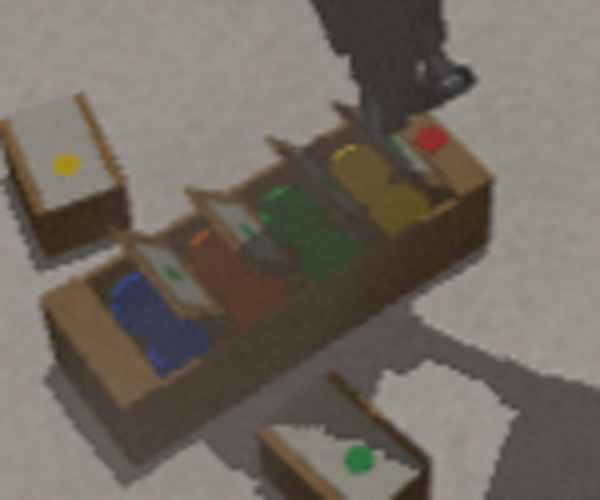

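Flap 1 spans about (340,105)–(450,190) with the fingers at about (385,120), and I can't tell whether it has moved. I'll overlay the predicted flap outlines and TCP.

Run:
```python
from h import *
from workcell import imaging,bot
import cv2
p=np.load("pose.npy"); c0,s0=np.cos(p[2]),np.sin(p[2])
W=lambda q:np.c_[np.asarray(q)[:,:2]@np.array([[c0,s0],[-s0,c0]])+p[:2],np.asarray(q)[:,2]]
def flap(k,a):
    x0=-.098+.049*k; x1=x0+.046*np.cos(a); z=.063+.046*np.sin(a)
    return W([[x0,-.035,.063],[x0,.035,.063],[x1,.035,z],[x1,-.035,z]])
out=[]
for n,(r0,c1) in {"side":(180,185),"top":(150,150)}.items():
    c=imaging.read_camera(n); i=cv2.resize(c["img"][r0:r0+100,c1:c1+110,::-1],None,fx=5,fy=5,interpolation=cv2.INTER_CUBIC)[:, :400] if 0 else None
    if n=="side": r0,c1=180,240
    else: r0,c1=175,190
    k=7; i=cv2.resize(c["img"][r0:r0+70,c1:c1+57,::-1],None,fx=k,fy=k,interpolation=cv2.INTER_CUBIC)
    T=lambda X:((proj(c,X)-[c1,r0]+.5)*k).round().astype(np.int32)
    cv2.polylines(i,[T(flap(0,.08))],True,(255,255,0),1)
    cv2.polylines(i,[T(flap(0,.8))],True,(255,0,255),1)
    cv2.polylines(i,[T(flap(1,.8))],True,(0,255,255),1)
    t=T(bot.read_state()["tool_pos"][None])[0]; cv2.circle(i,tuple(map(int,t)),5,(0,0,255),2)
    out.append(i)
cv2.imwrite("pics/ov.png",np.hstack(out)); print(np.hstack(out).shape)
```

```text
(490, 798, 3)
```

View pics/ov.png

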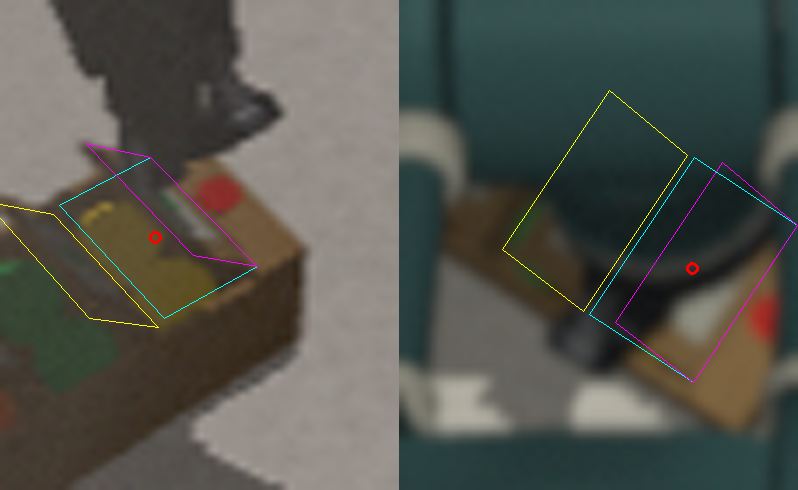

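Flap 1 still matches the 0.8 rad outline (magenta). The visible fingertip, at about (150,195) in the left panel, sits roughly 6 px above the projected TCP. I'll check for an offset between the reported TCP and what the cameras see before moving on.

Run:
```python
from h import *
from workcell import imaging,bot
import cv2
st=bot.read_state(); m=st["tool_pos"]; R=Ro.from_rotvec(st["tcp_rot"]).as_matrix()
c=imaging.read_camera("side"); w=imaging.read_camera("wrist")
print("s1 proj",proj(c,[[.4788,-.0045,.1183]]), "now",proj(c,[m]), "wrist proj",proj(w,[m]), w["fx"],w["k1"],((-w["R"].T@w["t"]-m)@R).round(3))
p=np.load("pose.npy"); u=np.array([np.cos(p[2]),np.sin(p[2])])
print(proj(w,[np.r_[p[:2]+u*(k*.049-.098),.063] for k in range(4)]).round(1))
T=proj(w,[m])[0]
# tiled: wrist full + side crop raw
i=cv2.resize(c["img"][150:230,235:285,::-1],(360,576),interpolation=cv2.INTER_NEAREST)
y0,x0=100,170
j=cv2.resize(w["img"][:, :,::-1][84:384,141:371],(440,576),interpolation=cv2.INTER_CUBIC)
cv2.imwrite("pics/s3.png",np.hstack([i,j]))
```

```text
s1 proj [[273.38564511 194.15632358]] now [[261.69785222 213.2821936 ]] wrist proj [[258.90663792 217.74138555]] 289.3328396319106 -0.0688690593054166 [ 0.072 -0.001 -0.179]
[[258.6 248.7]
 [258.3 180.2]
 [258.  100.9]
 [257.6  11.2]]
```

View pics/s3.png

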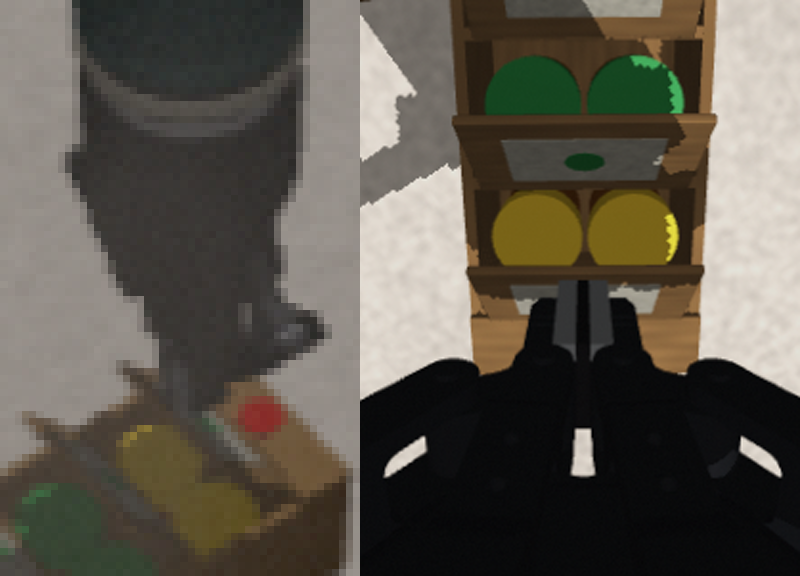

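In the wrist view the fingertips end at wrist pixel (258,231). Flap 1's free edge is at row 227 and flap 2's at row 147, so flap 1 is still up. I'll work out the real tip height and flap angles from these.

Run:
```python
from h import *
from workcell import imaging,bot
st=bot.read_state(); m=st["tool_pos"]; R=Ro.from_rotvec(st["tcp_rot"]).as_matrix()
w=imaging.read_camera("wrist"); s=imaging.read_camera("side")
p=np.load("pose.npy"); u=np.r_[np.cos(p[2]),np.sin(p[2]),0]
for k,row in((0,227),(1,147)):
    a=np.arange(0,1.25,.1); X=[np.r_[p[:2],.063]+u*(k*.049-.098+.046*np.cos(q))+[0,0,.046*np.sin(q)] for q in a]
    print(k,row,dict(zip(a.round(1),proj(w,X)[:,1].round(0))))
for dx in(0,.011,-.011):
    h=np.arange(0,.031,.005); X=[m+R@[dx,0,-q] for q in h]
    print(dx,"wrist rows",proj(w,X)[:,1].round(0),"side",proj(s,X).round(0).tolist())
print(proj(s,[m+R@[0,0,-q]+[0,0,0] for q in(0,.01,.02)]))
```

```text
0 227 {np.float64(0.0): np.float64(185.0), np.float64(0.1): np.float64(187.0), np.float64(0.2): np.float64(190.0), np.float64(0.3): np.float64(194.0), np.float64(0.4): np.float64(199.0), np.float64(0.5): np.float64(204.0), np.float64(0.6): np.float64(211.0), np.float64(0.7): np.float64(218.0), np.float64(0.8): np.float64(225.0), np.float64(0.9): np.float64(233.0), np.float64(1.0): np.float64(242.0), np.float64(1.1): np.float64(250.0), np.float64(1.2): np.float64(259.0)}
1 147 {np.float64(0.0): np.float64(106.0), np.float64(0.1): np.float64(107.0), np.float64(0.2): np.float64(108.0), np.float64(0.3): np.float64(110.0), np.float64(0.4): np.float64(113.0), np.float64(0.5): np.float64(117.0), np.float64(0.6): np.float64(122.0), np.float64(0.7): np.float64(128.0), np.float64(0.8): np.float64(135.0), np.float64(0.9): np.float64(143.0), np.float64(1.0): np.float64(151.0), np.float64(1.1): np.float64(160.0), np.float64(1.2): np.float64(169.0)}
0 wrist rows [218. 221. 224. 227. 230. 234. 238.] side [[262.0, 213.0], [262.0, 212.0], [262.0, 211.0], [262.0, 210.0], [262.0, 209.0], [262.0, 208.0], [262.0, 207.0]]
0.011 wrist rows [202. 205. 207. 210. 213. 216. 220.] side [[259.0, 215.0], [259.0, 214.0], [258.0, 213.0], [258.0, 212.0], [258.0, 211.0], [258.0, 210.0], [258.0, 209.0]]
-0.011 wrist rows [233. 236. 240. 243. 247. 251. 255.] side [[265.0, 211.0], [265.0, 210.0], [265.0, 209.0], [265.0, 208.0], [265.0, 207.0], [265.0, 206.0], [265.0, 205.0]]
[[261.69620625 213.27697382]
 [261.68042007 211.08419342]
 [261.66441529 208.86011556]]
```

Both cameras agree: the real fingertips are about 20–25 mm behind the reported TCP. The first pass just hovered over flap 1 and touched nothing. I'll go back over the ledge and find the surface by gentle touch.

Request:
step_arm:
  series:
    - {"x": 0.0,"y": 0.0,"z": -0.02,"ax": 0.0,"ay": 0.0,"az": 0.0,"grip": 1.0}
    - {"x": -0.04,"y": 0.0,"z": -0.02,"ax": 0.0,"ay": 0.0,"az": 0.0,"grip": 1.0}
    - {"x": -0.073,"y": 0.0,"z": -0.01,"ax": 0.0,"ay": 0.0,"az": 0.0,"grip": 1.0}
    - {"x": -0.073,"y": 0.0,"z": 0.0,"ax": 0.0,"ay": 0.0,"az": 0.0,"grip": 1.0}
    - {"x": -0.073,"y": 0.0,"z": 0.006,"ax": 0.0,"ay": 0.0,"az": 0.0,"grip": 1.0}
    - {"x": -0.073,"y": 0.0,"z": 0.01,"ax": 0.0,"ay": 0.0,"az": 0.0,"grip": 1.0}
    - {"x": -0.073,"y": 0.0,"z": 0.01,"ax": 0.0,"ay": 0.0,"az": 0.0,"grip": 1.0}

```text
time: 5.6
tool_pos: [0.4806, -0.0008, 0.0589]
tcp_rot: [-2.765, -1.49, 0.001]
wrist_force: [0.4, -0.1, 0.9]
width: 0.001
grip_force: 0.0
```

```bash
python3 look.py pics/s4.png
```

```text
s -12.366413102111881 lat -0.23966540827578384 z 0.05939034926403757 F [-0.24  0.39 -0.16] 5.9
```

The reported TCP is 3.6 mm below the ledge surface with no force, which confirms the offset. I'll keep going down in small steps.

Request:
step_arm:
  series:
    - {"x": 0.0,"y": 0.0,"z": 0.004,"ax": 0.0,"ay": 0.0,"az": 0.0,"grip": 1.0}
    - {"x": 0.0,"y": 0.0,"z": 0.008,"ax": 0.0,"ay": 0.0,"az": 0.0,"grip": 1.0}
    - {"x": 0.0,"y": 0.0,"z": 0.012,"ax": 0.0,"ay": 0.0,"az": 0.0,"grip": 1.0}
    - {"x": 0.0,"y": 0.0,"z": 0.012,"ax": 0.0,"ay": 0.0,"az": 0.0,"grip": 1.0}

```text
time: 6.3
tool_pos: [0.4804, -0.0011, 0.0529]
tcp_rot: [-2.765, -1.49, 0.001]
wrist_force: [1.0, -0.2, 0.6]
width: 0.003
grip_force: 0.0
```

```bash
cat >> look.py <<'E'
w=imaging.read_camera("wrist")["img"]
print("wrist tip column:",w[200:262:3,254:263].mean((1,2)).round(0).tolist())
E
python3 look.py pics/s5.png
```

```text
s -12.745568426461961 lat -0.140832550152929 z 0.05332131409658972 F [ 0.06 -0.04  0.18] 6.6
wrist tip column: [68.0, 39.0, 41.0, 42.0, 38.0, 38.0, 38.0, 38.0, 38.0, 38.0, 22.0, 21.0, 21.0, 21.0, 19.0, 19.0, 19.0, 18.0, 17.0, 17.0, 17.0]
```

Request:
step_arm:
  series:
    - {"x": 0.0,"y": 0.0,"z": 0.004,"ax": 0.0,"ay": 0.0,"az": 0.0,"grip": 1.0}
    - {"x": 0.0,"y": 0.0,"z": 0.008,"ax": 0.0,"ay": 0.0,"az": 0.0,"grip": 1.0}
    - {"x": 0.0,"y": 0.0,"z": 0.012,"ax": 0.0,"ay": 0.0,"az": 0.0,"grip": 1.0}
    - {"x": 0.0,"y": 0.0,"z": 0.012,"ax": 0.0,"ay": 0.0,"az": 0.0,"grip": 1.0}

```text
time: 7.05
tool_pos: [0.4804, -0.0011, 0.0469]
tcp_rot: [-2.765, -1.49, 0.001]
wrist_force: [0.2, 0.3, 0.8]
width: -0.002
grip_force: 0.0
```

```bash
python3 look.py pics/s6.png
```

```text
s -12.718004829990331 lat -0.1457744570206238 z 0.04732111675526526 F [-0.05  0.37  0.08] 7.35
wrist tip column: [75.0, 71.0, 40.0, 40.0, 48.0, 39.0, 38.0, 38.0, 39.0, 39.0, 24.0, 21.0, 21.0, 22.0, 20.0, 19.0, 19.0, 19.0, 17.0, 17.0, 17.0]
```

Request:
step_arm:
  series:
    - {"x": 0.0,"y": 0.0,"z": 0.002,"ax": 0.0,"ay": 0.0,"az": 0.0,"grip": 1.0}
    - {"x": 0.0,"y": 0.0,"z": 0.004,"ax": 0.0,"ay": 0.0,"az": 0.0,"grip": 1.0}
    - {"x": 0.0,"y": 0.0,"z": 0.006,"ax": 0.0,"ay": 0.0,"az": 0.0,"grip": 1.0}
    - {"x": 0.0,"y": 0.0,"z": 0.006,"ax": 0.0,"ay": 0.0,"az": 0.0,"grip": 1.0}

```text
time: 7.8
tool_pos: [0.4806, -0.0011, 0.0441]
tcp_rot: [-2.765, -1.49, 0.001]
wrist_force: [-0.7, 0.5, -0.0]
width: 0.004
grip_force: 0.0
```

```bash
python3 look.py pics/s7.png
```

```text
s -12.720114431403113 lat -0.15586368538612155 z 0.044350723791177694 F [ 0.13 -0.05 -0.08] 8.1
wrist tip column: [68.0, 76.0, 46.0, 41.0, 51.0, 37.0, 39.0, 39.0, 39.0, 39.0, 24.0, 22.0, 22.0, 22.0, 20.0, 19.0, 20.0, 19.0, 17.0, 17.0, 17.0]
```

Request:
step_arm:
  series:
    - {"x": 0.0,"y": 0.0,"z": 0.002,"ax": 0.0,"ay": 0.0,"az": 0.0,"grip": 1.0}
    - {"x": 0.0,"y": 0.0,"z": 0.004,"ax": 0.0,"ay": 0.0,"az": 0.0,"grip": 1.0}
    - {"x": 0.0,"y": 0.0,"z": 0.004,"ax": 0.0,"ay": 0.0,"az": 0.0,"grip": 1.0}

```text
time: 8.45
tool_pos: [0.4806, -0.0011, 0.0422]
tcp_rot: [-2.765, -1.49, 0.001]
wrist_force: [-0.7, 0.6, -0.4]
width: -0.004
grip_force: 0.0
```

```bash
python3 look.py pics/s8.png
```

```text
s -12.725911787793336 lat -0.1357919387319915 z 0.042330147231646985 F [ 0.07 -0.06  0.36] 8.75
wrist tip column: [35.0, 77.0, 72.0, 40.0, 40.0, 49.0, 39.0, 40.0, 40.0, 40.0, 24.0, 22.0, 22.0, 22.0, 20.0, 19.0, 20.0, 19.0, 17.0, 17.0, 18.0]
```

Request:
step_arm:
  series:
    - {"x": 0.0,"y": 0.0,"z": 0.002,"ax": 0.0,"ay": 0.0,"az": 0.0,"grip": 1.0}
    - {"x": 0.0,"y": 0.0,"z": 0.004,"ax": 0.0,"ay": 0.0,"az": 0.0,"grip": 1.0}
    - {"x": 0.0,"y": 0.0,"z": 0.004,"ax": 0.0,"ay": 0.0,"az": 0.0,"grip": 1.0}

```text
time: 9.1
tool_pos: [0.4806, -0.0011, 0.0401]
tcp_rot: [-2.765, -1.49, 0.001]
wrist_force: [0.9, 0.2, 0.7]
width: 0.001
grip_force: 0.0
```

```bash
python3 look.py pics/s9.png
```

```text
s -12.728173525643067 lat -0.1430354669910865 z 0.04033704360743648 F [-0.05 -0.16 -0.07] 9.4
wrist tip column: [30.0, 76.0, 78.0, 40.0, 41.0, 52.0, 40.0, 40.0, 40.0, 40.0, 24.0, 22.0, 22.0, 22.0, 21.0, 20.0, 20.0, 20.0, 18.0, 18.0, 18.0]
```

View pics/s9.png

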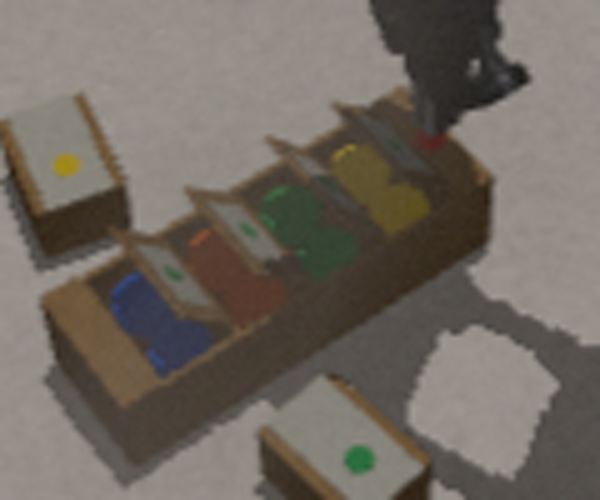

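The fingertip, at about (425,135), is just above the red dot at (432,141), so contact should be within a few mm.

Request:
step_arm:
  series:
    - {"x": 0.0,"y": 0.0,"z": 0.002,"ax": 0.0,"ay": 0.0,"az": 0.0,"grip": 1.0}
    - {"x": 0.0,"y": 0.0,"z": 0.003,"ax": 0.0,"ay": 0.0,"az": 0.0,"grip": 1.0}
    - {"x": 0.0,"y": 0.0,"z": 0.003,"ax": 0.0,"ay": 0.0,"az": 0.0,"grip": 1.0}

```text
time: 9.75
tool_pos: [0.4807, -0.0011, 0.0387]
tcp_rot: [-2.765, -1.49, 0.0]
wrist_force: [-0.3, 0.2, 0.6]
width: 0.002
grip_force: 0.0
```

```bash
python3 look.py pics/s10.png
```

```text
s -12.711313102171815 lat -0.1776851704190158 z 0.03886989183489202 F [-0.39 -0.4  -0.06] 10.05
wrist tip column: [31.0, 57.0, 78.0, 62.0, 42.0, 50.0, 41.0, 40.0, 40.0, 41.0, 24.0, 22.0, 22.0, 22.0, 21.0, 20.0, 19.0, 20.0, 18.0, 17.0, 18.0]
```

Request:
step_arm:
  series:
    - {"x": 0.0,"y": 0.0,"z": 0.002,"ax": 0.0,"ay": 0.0,"az": 0.0,"grip": 1.0}
    - {"x": 0.0,"y": 0.0,"z": 0.003,"ax": 0.0,"ay": 0.0,"az": 0.0,"grip": 1.0}
    - {"x": 0.0,"y": 0.0,"z": 0.003,"ax": 0.0,"ay": 0.0,"az": 0.0,"grip": 1.0}

```text
time: 10.4
tool_pos: [0.4807, -0.0011, 0.0372]
tcp_rot: [-2.765, -1.49, 0.0]
wrist_force: [0.9, -0.4, -0.1]
width: 0.004
grip_force: 0.0
```

```bash
python3 look.py pics/s11.png
```

```text
s -12.711925681045635 lat -0.16981377965333497 z 0.03736480892963341 F [ 0.11 -0.16  0.24] 10.7
wrist tip column: [31.0, 35.0, 78.0, 75.0, 41.0, 41.0, 50.0, 40.0, 40.0, 41.0, 24.0, 22.0, 22.0, 23.0, 21.0, 20.0, 20.0, 20.0, 18.0, 18.0, 18.0]
```

Request:
step_arm:
  series:
    - {"x": 0.0,"y": 0.0,"z": 0.002,"ax": 0.0,"ay": 0.0,"az": 0.0,"grip": 1.0}
    - {"x": 0.0,"y": 0.0,"z": 0.003,"ax": 0.0,"ay": 0.0,"az": 0.0,"grip": 1.0}
    - {"x": 0.0,"y": 0.0,"z": 0.003,"ax": 0.0,"ay": 0.0,"az": 0.0,"grip": 1.0}

```text
time: 11.05
tool_pos: [0.4807, -0.0011, 0.0357]
tcp_rot: [-2.765, -1.49, 0.0]
wrist_force: [0.0, 0.6, 0.1]
width: -0.001
grip_force: 0.0
```

```bash
python3 look.py pics/s12.png
```

```text
s -12.70660303618791 lat -0.16461369213470015 z 0.03586482478404588 F [-0.07 -0.08 -0.01] 11.35
wrist tip column: [31.0, 31.0, 77.0, 79.0, 41.0, 42.0, 52.0, 40.0, 41.0, 41.0, 25.0, 23.0, 23.0, 22.0, 21.0, 20.0, 20.0, 20.0, 17.0, 18.0, 18.0]
```

Request:
step_arm:
  series:
    - {"x": 0.0,"y": 0.0,"z": 0.002,"ax": 0.0,"ay": 0.0,"az": 0.0,"grip": 1.0}
    - {"x": 0.0,"y": 0.0,"z": 0.002,"ax": 0.0,"ay": 0.0,"az": 0.0,"grip": 1.0}

```text
time: 11.6
tool_pos: [0.4807, -0.0011, 0.0348]
tcp_rot: [-2.765, -1.49, 0.0]
wrist_force: [-0.3, -0.5, -0.2]
width: -0.003
grip_force: 0.0
```

Run:
```python
from h import *
from workcell import imaging,bot
import cv2
st=bot.read_state(); print(st["tool_pos"],st["wrist_force"],st["time"])
m=st["tool_pos"];R=Ro.from_rotvec(st["tcp_rot"]).as_matrix()
s=imaging.read_camera("side")
print([proj(s,[m+R@[dx,dy,-h]])[0].round(1).tolist() for h in(.024,.028,.032) for dx,dy in((0,0),(.008,-.01),(.008,.01),(-.008,-.01))])
print(s["img"][196:218,262:278].mean(2).round(0).astype(int))
```

```text
[ 0.48069129 -0.00107527  0.03475445] [-0.33080388 -0.4649506  -0.20679481] 11.6
[[272.0, 208.4], [271.9, 212.0], [267.6, 207.5], [276.4, 209.3], [272.0, 207.5], [271.9, 211.1], [267.6, 206.6], [276.4, 208.4], [272.0, 206.6], [271.9, 210.2], [267.6, 205.8], [276.4, 207.5]]
[[138 140 142 126  80  52  50  50  52  47  48  48  47  47  39  41]
 [140 132 111 103 103  77  53  54  47  46  47  45  45  44  41  45]
 [125 110  92  89  91  83  67  53  46  46  47  44  43  44  40  41]
 [ 80  90  89  89  84  75  63  48  47  46  46  46  42  44  41  40]
 [ 67  76  90  89  87  75  64  52  49  46  46  44  40  43  42  42]
 [ 64  65  70  77  84  66  64  56  60  52  42  42  42  43  41  42]
 [ 62  65  63  66  68  61  61  56  68  60  42  44  42  39  42  38]
 [ 62  62  65  64  61  65  61  56  65  59  42  41  42  39  37  45]
 [ 62  64  64  64  63  63  61  53  65  59  41  39  43  38  60 109]
 [ 70  64  64  65  62  63  61  55  65  59  43  40  38  40  76 121]
 [ 75  70  64  62  65  57  53  53  66  60  41  41  39  58 108 139]
 [ 69  69  66  60  59  59  53  59  66  60  47  41  46  79 123 140]
 [ 65  56  61  64  60  56  58  55  57  56  54  48  48  57  84 123]
 [ 65  63  58  62  64  60  57  54  54  52  51  52  54  53  57  84]
 [ 63  65  69  65  67  64  56  57  54  58  52  53  54  55  53  55]
 [ 62  61  65  67  67  69  62  54  54  55  55  52  54  52  52  50]
 [ 67  61  61  67  68  67  63  63  53  54  53  53  52  54  50  52]
 [ 71  63  60  59  65  64  67  62  57  51  52  52  52  50  47  52]
 [ 72  64  58  56  55  54  55  55  57  54  51  51  52  52  50  51]
 [ 67  59  57  58  52  49  50  48  48  49  45  50  51  53  53  49]
 [ 63  57  60  59  61  52  51  49  50  46  46  43  48  51  52  50]
 [ 71  71  71  71  67  61  54  49  47  47  51  49  46  50  51  49]]
```

The tip bottom is at about row 207.5, where the ledge surface should be, so contact is close. I'll continue in 1 mm steps.

Request:
step_arm:
  series:
    - {"x": 0.0,"y": 0.0,"z": 0.002,"ax": 0.0,"ay": 0.0,"az": 0.0,"grip": 1.0}
    - {"x": 0.0,"y": 0.0,"z": 0.002,"ax": 0.0,"ay": 0.0,"az": 0.0,"grip": 1.0}

```text
time: 11.85
tool_pos: [0.4807, -0.0011, 0.0337]
tcp_rot: [-2.765, -1.49, 0.0]
wrist_force: [0.3, 0.6, 0.4]
width: -0.003
grip_force: 0.0
```

Request:
step_arm:
  series:
    - {"x": 0.0,"y": 0.0,"z": 0.002,"ax": 0.0,"ay": 0.0,"az": 0.0,"grip": 1.0}
    - {"x": 0.0,"y": 0.0,"z": 0.002,"ax": 0.0,"ay": 0.0,"az": 0.0,"grip": 1.0}

```text
time: 12.05
tool_pos: [0.4807, -0.0011, 0.0327]
tcp_rot: [-2.765, -1.49, 0.0]
wrist_force: [0.4, -0.5, -0.5]
width: -0.003
grip_force: 0.0
```

Request:
step_arm:
  series:
    - {"x": 0.0,"y": 0.0,"z": 0.002,"ax": 0.0,"ay": 0.0,"az": 0.0,"grip": 1.0}
    - {"x": 0.0,"y": 0.0,"z": 0.002,"ax": 0.0,"ay": 0.0,"az": 0.0,"grip": 1.0}

```text
time: 12.25
tool_pos: [0.4807, -0.0011, 0.0318]
tcp_rot: [-2.765, -1.49, 0.0]
wrist_force: [0.5, 0.0, -0.1]
width: 0.001
grip_force: 0.0
```

```bash
cat > wt.py <<'E'
from h import *
from workcell import imaging,bot
import cv2
w=imaging.read_camera("wrist"); st=bot.read_state(); m=st["tool_pos"];R=Ro.from_rotvec(st["tcp_rot"]).as_matrix()
g=w["img"].astype(int)
for c in(246,248,250,252,254,258,262,264,266,268,270): print(c,g[220:246,c].sum(1).tolist())
print([(h,dx,proj(w,[m+R@[dx,0,-h]])[0].round(1).tolist()) for h in(.02,.025,.03,.035) for dx in(0,.006,.011)])
print(st["wrist_force"],st["torque"],st["time"])
E
python3 wt.py
```

```text
246 [165, 162, 160, 163, 164, 170, 170, 169, 153, 141, 164, 170, 167, 171, 169, 169, 170, 168, 170, 170, 164, 170, 168, 168, 168, 168]
248 [162, 160, 160, 162, 166, 165, 151, 136, 126, 140, 164, 167, 167, 167, 168, 168, 168, 169, 169, 170, 169, 167, 170, 168, 169, 169]
250 [164, 159, 157, 163, 158, 115, 119, 124, 122, 140, 162, 172, 168, 167, 168, 169, 167, 168, 168, 168, 171, 168, 168, 167, 168, 166]
252 [161, 160, 158, 155, 117, 123, 127, 126, 124, 139, 165, 166, 169, 168, 168, 170, 169, 170, 169, 169, 168, 167, 170, 168, 169, 167]
254 [160, 158, 155, 146, 112, 121, 123, 125, 124, 129, 124, 123, 98, 98, 98, 97, 99, 97, 98, 98, 99, 100, 93, 69, 73, 69]
258 [161, 162, 156, 109, 123, 126, 122, 123, 127, 112, 28, 23, 28, 29, 24, 29, 26, 23, 27, 24, 24, 24, 27, 27, 29, 25]
262 [161, 157, 155, 119, 126, 125, 126, 121, 124, 140, 165, 169, 170, 168, 167, 168, 169, 169, 168, 168, 169, 169, 168, 166, 168, 167]
264 [163, 157, 157, 141, 120, 124, 125, 122, 123, 139, 161, 170, 170, 168, 168, 167, 168, 171, 166, 169, 169, 170, 169, 169, 168, 167]
266 [160, 156, 162, 162, 127, 120, 123, 123, 125, 141, 163, 168, 170, 168, 169, 169, 168, 170, 168, 168, 168, 169, 169, 167, 167, 169]
268 [157, 159, 160, 166, 165, 129, 122, 124, 124, 137, 167, 167, 169, 171, 166, 168, 171, 168, 169, 169, 167, 168, 169, 169, 169, 167]
270 [157, 161, 159, 164, 172, 171, 148, 130, 122, 130, 147, 150, 162, 160, 158, 159, 162, 158, 159, 149, 155, 157, 169, 169, 168, 170]
[(0.02, 0, [259.1, 230.3]), (0.02, 0.006, [259.2, 221.0]), (0.02, 0.011, [259.2, 213.1]), (0.025, 0, [259.2, 233.9]), (0.025, 0.006, [259.2, 224.4]), (0.025, 0.011, [259.2, 216.3]), (0.03, 0, [259.2, 237.7]), (0.03, 0.006, [259.3, 227.9]), (0.03, 0.011, [259.3, 219.6]), (0.035, 0, [259.3, 241.7]), (0.035, 0.006, [259.3, 231.7]), (0.035, 0.011, [259.3, 223.2])]
[ 0.25361732 -0.10709761  0.76030422] [-0.04558074 -0.02134747 -0.00244087] 12.3
```

The fingertip edge in the wrist view, row 229.7, still covers the red dot only partly. With 11 mm half-width pads that puts the tips about 43 mm behind the reported TCP, so contact should come at a TCP z of about 0.02. I'll keep descending by feel.

Request:
step_arm:
  series:
    - {"x": 0.0,"y": 0.0,"z": 0.003,"ax": 0.0,"ay": 0.0,"az": 0.0,"grip": 1.0}
    - {"x": 0.0,"y": 0.0,"z": 0.006,"ax": 0.0,"ay": 0.0,"az": 0.0,"grip": 1.0}
    - {"x": 0.0,"y": 0.0,"z": 0.008,"ax": 0.0,"ay": 0.0,"az": 0.0,"grip": 1.0}
    - {"x": 0.0,"y": 0.0,"z": 0.008,"ax": 0.0,"ay": 0.0,"az": 0.0,"grip": 1.0}

```text
time: 12.7
tool_pos: [0.4806, -0.0011, 0.0276]
tcp_rot: [-2.765, -1.49, 0.001]
wrist_force: [0.5, -0.4, -0.7]
width: -0.002
grip_force: 0.0
```

```bash
python3 wt.py | egrep '^(250|258|264|\[)'
```

```text
250 [131, 129, 138, 167, 162, 163, 164, 163, 120, 137, 166, 173, 173, 171, 171, 174, 172, 170, 173, 172, 171, 174, 172, 171, 170, 174]
258 [134, 128, 139, 163, 162, 157, 109, 126, 127, 117, 26, 22, 25, 27, 27, 27, 26, 28, 29, 22, 26, 22, 27, 30, 24, 26]
264 [134, 128, 136, 162, 163, 161, 128, 124, 127, 140, 168, 173, 173, 174, 173, 173, 172, 170, 171, 173, 172, 172, 173, 174, 171, 175]
[(0.02, 0, [259.2, 230.3]), (0.02, 0.006, [259.2, 221.0]), (0.02, 0.011, [259.3, 213.1]), (0.025, 0, [259.3, 233.9]), (0.025, 0.006, [259.3, 224.4]), (0.025, 0.011, [259.3, 216.3]), (0.03, 0, [259.3, 237.7]), (0.03, 0.006, [259.3, 228.0]), (0.03, 0.011, [259.4, 219.7]), (0.035, 0, [259.4, 241.7]), (0.035, 0.006, [259.4, 231.7]), (0.035, 0.011, [259.4, 223.2])]
[-0.55226405 -0.31851697  0.37636198] [ 0.0016747  -0.09858791  0.00349629] 12.75
```

The tip edge stays at row 229.7 while the dot edge moved from 223 to 226. That confirms the offset, with about 5–7 mm left to go.

Request:
step_arm:
  series:
    - {"x": 0.0,"y": 0.0,"z": 0.002,"ax": 0.0,"ay": 0.0,"az": 0.0,"grip": 1.0}
    - {"x": 0.0,"y": 0.0,"z": 0.004,"ax": 0.0,"ay": 0.0,"az": 0.0,"grip": 1.0}
    - {"x": 0.0,"y": 0.0,"z": 0.006,"ax": 0.0,"ay": 0.0,"az": 0.0,"grip": 1.0}
    - {"x": 0.0,"y": 0.0,"z": 0.006,"ax": 0.0,"ay": 0.0,"az": 0.0,"grip": 1.0}

```text
time: 13.15
tool_pos: [0.481, -0.0011, 0.0271]
tcp_rot: [-2.765, -1.49, 0.001]
wrist_force: [-6.9, 0.6, 17.0]
width: -0.001
grip_force: 8.4
```

```bash
python3 wt.py | egrep '^(250|258|264|\[[^(])'
```

```text
250 [130, 132, 128, 149, 162, 161, 164, 164, 148, 131, 169, 176, 171, 173, 171, 173, 171, 171, 174, 172, 171, 172, 172, 173, 171, 172]
258 [133, 136, 133, 148, 162, 158, 140, 121, 126, 113, 25, 22, 31, 25, 31, 29, 28, 27, 25, 26, 25, 24, 29, 31, 28, 30]
264 [133, 130, 126, 147, 164, 163, 161, 130, 125, 139, 165, 174, 173, 174, 172, 171, 173, 172, 173, 169, 172, 171, 172, 172, 173, 175]
[-6.92192543  0.1541701  16.64286861] [-0.01054724  1.25087551  0.00335172] 13.2
```

That's contact: 17 N at TCP z 0.0271, so the surface is at about 0.027. I'll back off at once to about 2.5 mm clearance and sweep the first flap.

Request:
step_arm:
  series:
    - {"x": 0.0,"y": 0.0,"z": -0.01,"ax": 0.0,"ay": 0.0,"az": 0.0,"grip": 1.0}
    - {"x": 0.0,"y": 0.0,"z": -0.01,"ax": 0.0,"ay": 0.0,"az": 0.0,"grip": 1.0}
    - {"x": 0.006,"y": 0.0,"z": -0.01,"ax": 0.0,"ay": 0.0,"az": 0.0,"grip": 1.0}
    - {"x": 0.012,"y": 0.0,"z": -0.01,"ax": 0.0,"ay": 0.0,"az": 0.0,"grip": 1.0}
    - {"x": 0.018,"y": 0.0,"z": -0.01,"ax": 0.0,"ay": 0.0,"az": 0.0,"grip": 1.0}
    - {"x": 0.024,"y": 0.0,"z": -0.01,"ax": 0.0,"ay": 0.0,"az": 0.0,"grip": 1.0}

```text
time: 13.8
tool_pos: [0.4871, 0.009, 0.0295]
tcp_rot: [-2.765, -1.491, 0.002]
wrist_force: [-1.4, -0.6, 0.3]
width: -0.002
grip_force: 0.5
```

```bash
python3 look.py pics/s13.png
```

```text
s -0.3692063291630271 lat -0.19162945324169137 z 0.029759032186378254 F [ 0.22  0.07 -0.13] 14.1
wrist tip column: [44.0, 40.0, 40.0, 40.0, 40.0, 39.0, 92.0, 99.0, 100.0, 94.0, 26.0, 24.0, 24.0, 24.0, 22.0, 21.0, 21.0, 22.0, 19.0, 19.0, 19.0]
```

Request:
step_arm:
  series:
    - {"x": 0.007,"y": 0.0,"z": 0.0,"ax": 0.0,"ay": 0.0,"az": 0.0,"grip": 1.0}
    - {"x": 0.014,"y": 0.0,"z": 0.0,"ax": 0.0,"ay": 0.0,"az": 0.0,"grip": 1.0}
    - {"x": 0.021,"y": 0.0,"z": 0.0,"ax": 0.0,"ay": 0.0,"az": 0.0,"grip": 1.0}
    - {"x": 0.028,"y": 0.0,"z": 0.0,"ax": 0.0,"ay": 0.0,"az": 0.0,"grip": 1.0}
    - {"x": 0.035,"y": 0.0,"z": 0.0,"ax": 0.0,"ay": 0.0,"az": 0.0,"grip": 1.0}
    - {"x": 0.042,"y": 0.0,"z": 0.0,"ax": 0.0,"ay": 0.0,"az": 0.0,"grip": 1.0}
    - {"x": 0.049,"y": 0.0,"z": 0.0,"ax": 0.0,"ay": 0.0,"az": 0.0,"grip": 1.0}
    - {"x": 0.056,"y": 0.0,"z": 0.0,"ax": 0.0,"ay": 0.0,"az": 0.0,"grip": 1.0}
    - {"x": 0.063,"y": 0.0,"z": 0.0,"ax": 0.0,"ay": 0.0,"az": 0.0,"grip": 1.0}
    - {"x": 0.07,"y": 0.0,"z": 0.0,"ax": 0.0,"ay": 0.0,"az": 0.0,"grip": 1.0}

```text
time: 15.15
tool_pos: [0.5068, 0.0384, 0.0299]
tcp_rot: [-2.765, -1.49, -0.0]
wrist_force: [-0.2, 0.4, 1.1]
width: -0.001
grip_force: 0.1
```

```bash
python3 look.py pics/s14.png
python3 - <<'E'
import cv2,numpy as np
from workcell import imaging
w=imaging.read_camera("wrist")["img"][:,:,::-1]
a=cv2.imread("pics/s14.png")[50:, :400]
cv2.imwrite("pics/m14.png",np.hstack([a,cv2.resize(w[50:290,160:360],(375,450))]))
E
```

```text
s 34.54259195459555 lat -0.380487974721622 z 0.02988216029114567 F [-0.45  0.12  0.17] 15.45
wrist tip column: [77.0, 32.0, 32.0, 37.0, 80.0, 42.0, 46.0, 46.0, 60.0, 58.0, 27.0, 25.0, 25.0, 25.0, 23.0, 22.0, 22.0, 22.0, 20.0, 20.0, 20.0]
```

View pics/m14.png

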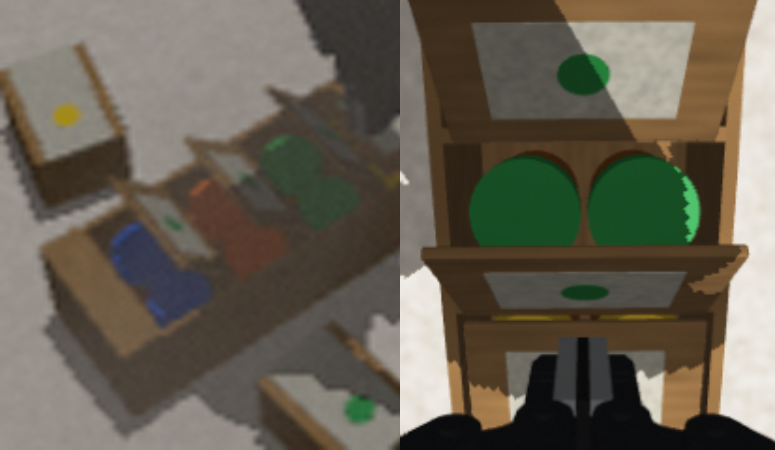

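Flap 1 now lies nearly flat, with its free edge at montage row ~320, which is wrist row ~221. Flaps 2–4 are still up. I'll check flap 1's angle numerically.

```bash
cat > ang.py <<'E'
from h import *
from workcell import imaging,bot
import sys
k=int(sys.argv[1]); w=imaging.read_camera("wrist"); p=np.load("pose.npy")
c0,s0=np.cos(p[2]),np.sin(p[2])
for y in(-.02,.02):
    print([(a,proj(w,[np.r_[np.array([c0,s0])*x+np.array([-s0,c0])*y+p[:2],z]])[0].round(1).tolist()) for a in(0,.05,.1,.14,.2) for x,z in[(-.098+.049*k+.046*np.cos(a),.063+.046*np.sin(a))]])
g=w["img"].astype(int)
for c in(228,236,280,288): print(c,[(r,g[r,c].tolist()) for r in range(208,230)])
E
python3 ang.py 0
```

```text
[(0, [295.4, 220.3]), (0.05, [295.9, 222.0]), (0.1, [296.5, 224.0]), (0.14, [296.9, 225.8]), (0.2, [297.6, 228.7])]
[(0, [221.7, 220.6]), (0.05, [221.2, 222.3]), (0.1, [220.7, 224.3]), (0.14, [220.3, 226.1]), (0.2, [219.7, 229.1])]
228 [(208, [81, 78, 71]), (209, [81, 79, 72]), (210, [83, 81, 73]), (211, [82, 80, 73]), (212, [80, 78, 71]), (213, [78, 75, 69]), (214, [71, 64, 54]), (215, [56, 41, 26]), (216, [58, 43, 27]), (217, [65, 48, 26]), (218, [102, 82, 26]), (219, [132, 109, 27]), (220, [101, 82, 24]), (221, [60, 44, 28]), (222, [73, 53, 33]), (223, [81, 60, 37]), (224, [79, 58, 36]), (225, [77, 57, 35]), (226, [76, 56, 35]), (227, [74, 54, 34]), (228, [74, 55, 34]), (229, [74, 55, 35])]
236 [(208, [81, 79, 73]), (209, [80, 78, 71]), (210, [79, 77, 71]), (211, [82, 80, 74]), (212, [80, 78, 71]), (213, [79, 75, 69]), (214, [68, 57, 45]), (215, [56, 41, 26]), (216, [58, 43, 27]), (217, [63, 47, 26]), (218, [98, 79, 22]), (219, [132, 109, 26]), (220, [106, 85, 25]), (221, [61, 45, 28]), (222, [75, 55, 34]), (223, [82, 60, 37]), (224, [80, 59, 37]), (225, [78, 58, 36]), (226, [77, 
[... 313 characters left out ...]
9, [131, 108, 27]), (220, [90, 70, 26]), (221, [63, 47, 30]), (222, [79, 58, 35]), (223, [81, 60, 37]), (224, [81, 60, 38]), (225, [79, 59, 36]), (226, [81, 60, 37]), (227, [81, 59, 36]), (228, [82, 60, 37]), (229, [82, 60, 37])]
288 [(208, [74, 73, 67]), (209, [76, 75, 69]), (210, [81, 78, 72]), (211, [81, 79, 73]), (212, [80, 79, 72]), (213, [78, 74, 67]), (214, [62, 49, 35]), (215, [57, 42, 26]), (216, [59, 42, 27]), (217, [73, 56, 26]), (218, [135, 111, 26]), (219, [127, 105, 27]), (220, [73, 57, 27]), (221, [65, 49, 30]), (222, [81, 60, 37]), (223, [81, 59, 36]), (224, [81, 60, 37]), (225, [82, 61, 38]), (226, [82, 60, 38]), (227, [82, 60, 38]), (228, [82, 61, 37]), (229, [83, 61, 37])]
```

Flap 1 is flat to within about 0.04 rad. On to flap 2.

Request:
step_arm:
  series:
    - {"x": 0.008,"y": 0.0,"z": 0.0,"ax": 0.0,"ay": 0.0,"az": 0.0,"grip": 1.0}
    - {"x": 0.016,"y": 0.0,"z": 0.0,"ax": 0.0,"ay": 0.0,"az": 0.0,"grip": 1.0}
    - {"x": 0.024,"y": 0.0,"z": 0.0,"ax": 0.0,"ay": 0.0,"az": 0.0,"grip": 1.0}
    - {"x": 0.032,"y": 0.0,"z": 0.0,"ax": 0.0,"ay": 0.0,"az": 0.0,"grip": 1.0}
    - {"x": 0.04,"y": 0.0,"z": 0.0,"ax": 0.0,"ay": 0.0,"az": 0.0,"grip": 1.0}
    - {"x": 0.048,"y": 0.0,"z": 0.0,"ax": 0.0,"ay": 0.0,"az": 0.0,"grip": 1.0}
    - {"x": 0.056,"y": 0.0,"z": 0.0,"ax": 0.0,"ay": 0.0,"az": 0.0,"grip": 1.0}
    - {"x": 0.064,"y": 0.0,"z": 0.0,"ax": 0.0,"ay": 0.0,"az": 0.0,"grip": 1.0}
    - {"x": 0.072,"y": 0.0,"z": 0.0,"ax": 0.0,"ay": 0.0,"az": 0.0,"grip": 1.0}
    - {"x": 0.08,"y": 0.0,"z": 0.0,"ax": 0.0,"ay": 0.0,"az": 0.0,"grip": 1.0}
    - {"x": 0.088,"y": 0.0,"z": 0.0,"ax": 0.0,"ay": 0.0,"az": 0.0,"grip": 1.0}
    - {"x": 0.096,"y": 0.0,"z": 0.0,"ax": 0.0,"ay": 0.0,"az": 0.0,"grip": 1.0}

```text
time: 16.8
tool_pos: [0.5332, 0.0785, 0.0299]
tcp_rot: [-2.766, -1.49, -0.0]
wrist_force: [0.2, -1.6, 0.1]
width: -0.001
grip_force: 0.1
```

```bash
python3 look.py pics/s15.png; python3 ang.py 1 | cut -c1-700
```

```text
s 82.5807896225748 lat -0.5959356434434492 z 0.02989011394460493 F [0.22 0.03 0.19] 17.1
wrist tip column: [39.0, 66.0, 95.0, 87.0, 52.0, 49.0, 51.0, 69.0, 66.0, 67.0, 31.0, 28.0, 28.0, 28.0, 26.0, 26.0, 26.0, 25.0, 23.0, 23.0, 23.0]
[(0, [295.1, 218.5]), (0.05, [295.7, 220.3]), (0.1, [296.2, 222.2]), (0.14, [296.6, 224.0]), (0.2, [297.3, 226.9])]
[(0, [221.3, 218.8]), (0.05, [220.8, 220.6]), (0.1, [220.3, 222.6]), (0.14, [219.9, 224.3]), (0.2, [219.3, 227.3])]
228 [(208, [96, 94, 86]), (209, [93, 90, 82]), (210, [75, 60, 43]), (211, [67, 49, 30]), (212, [69, 51, 32]), (213, [71, 53, 33]), (214, [71, 52, 33]), (215, [63, 52, 32]), (216, [21, 66, 30]), (217, [26, 86, 40]), (218, [34, 80, 38]), (219, [67, 50, 31]), (220, [76, 57, 36]), (221, [90, 67, 42]), (222, [89, 66, 41]), (223, [87, 64, 40]), (224, [84, 61, 38]), (225, [83, 61, 38]), (226, [82, 60, 37]), (227, [83, 62, 38]), (228, [85, 63, 40]), (229, [85, 63, 39])]
236 [(208, [95, 93, 85]), (209, [94, 90, 82]), (210, [74, 59, 43]), (211, [66, 49, 31]), (212, [68, 51, 32]), (213, [70, 52, 32]), (214, [69, 52, 33]), (215, [61, 49, 
[... 533 characters left out ...]
), (219, [69, 50, 32]), (220, [82, 61, 38]), (221, [90, 66, 41]), (222, [91, 67, 42]), (223, [91, 67, 42]), (224, [90, 67, 42]), (225, [91, 68, 42]), (226, [91, 67, 41]), (227, [91, 68, 42]), (228, [91, 68, 42]), (229, [93, 69, 43])]
288 [(208, [95, 93, 84]), (209, [87, 80, 67]), (210, [68, 51, 32]), (211, [68, 50, 32]), (212, [71, 52, 33]), (213, [70, 52, 33]), (214, [66, 52, 31]), (215, [51, 62, 34]), (216, [25, 84, 38]), (217, [27, 84, 38]), (218, [39, 71, 35]), (219, [70, 52, 32]), (220, [85, 63, 39]), (221, [93, 69, 43]), (222, [91, 68, 42]), (223, [92, 69, 44]), (224, [91, 68, 42]), (225, [92, 68, 43]), (226, [93, 68, 42]), (227, [93, 70, 42]), (228, [93, 69, 43]), (229, [92, 68, 42])]
```

Flap 2 is flat at about 0.05 rad, with its edge at row 219. Now flap 3.

Request:
step_arm:
  series:
    - {"x": 0.008,"y": 0.0,"z": 0.0,"ax": 0.0,"ay": 0.0,"az": 0.0,"grip": 1.0}
    - {"x": 0.016,"y": 0.0,"z": 0.0,"ax": 0.0,"ay": 0.0,"az": 0.0,"grip": 1.0}
    - {"x": 0.024,"y": 0.0,"z": 0.0,"ax": 0.0,"ay": 0.0,"az": 0.0,"grip": 1.0}
    - {"x": 0.032,"y": 0.0,"z": 0.0,"ax": 0.0,"ay": 0.0,"az": 0.0,"grip": 1.0}
    - {"x": 0.04,"y": 0.0,"z": 0.0,"ax": 0.0,"ay": 0.0,"az": 0.0,"grip": 1.0}
    - {"x": 0.048,"y": 0.0,"z": 0.0,"ax": 0.0,"ay": 0.0,"az": 0.0,"grip": 1.0}
    - {"x": 0.056,"y": 0.0,"z": 0.0,"ax": 0.0,"ay": 0.0,"az": 0.0,"grip": 1.0}
    - {"x": 0.064,"y": 0.0,"z": 0.0,"ax": 0.0,"ay": 0.0,"az": 0.0,"grip": 1.0}
    - {"x": 0.072,"y": 0.0,"z": 0.0,"ax": 0.0,"ay": 0.0,"az": 0.0,"grip": 1.0}
    - {"x": 0.08,"y": 0.0,"z": 0.0,"ax": 0.0,"ay": 0.0,"az": 0.0,"grip": 1.0}
    - {"x": 0.088,"y": 0.0,"z": 0.0,"ax": 0.0,"ay": 0.0,"az": 0.0,"grip": 1.0}
    - {"x": 0.098,"y": 0.0,"z": 0.0,"ax": 0.0,"ay": 0.0,"az": 0.0,"grip": 1.0}

```text
time: 18.4
tool_pos: [0.5601, 0.1194, 0.0299]
tcp_rot: [-2.766, -1.49, 0.0]
wrist_force: [-0.2, -0.3, 0.4]
width: -0.002
grip_force: 0.1
```

```bash
python3 look.py pics/s16.png; python3 ang.py 2 | grep -v ^280| grep -v ^228
```

```text
s 131.66987750878846 lat -0.800445675096165 z 0.029885375855959392 F [-0.1  -0.16 -0.03] 18.7
wrist tip column: [38.0, 38.0, 65.0, 91.0, 49.0, 48.0, 51.0, 69.0, 66.0, 67.0, 31.0, 28.0, 29.0, 28.0, 26.0, 25.0, 26.0, 25.0, 23.0, 23.0, 23.0]
[(0, [294.8, 218.5]), (0.05, [295.3, 220.3]), (0.1, [295.8, 222.2]), (0.14, [296.3, 224.0]), (0.2, [296.9, 226.9])]
[(0, [220.9, 218.8]), (0.05, [220.4, 220.6]), (0.1, [219.9, 222.5]), (0.14, [219.5, 224.3]), (0.2, [218.9, 227.2])]
236 [(208, [94, 93, 85]), (209, [92, 90, 82]), (210, [92, 89, 82]), (211, [84, 77, 65]), (212, [65, 47, 30]), (213, [66, 49, 31]), (214, [67, 50, 31]), (215, [68, 48, 30]), (216, [82, 43, 19]), (217, [116, 50, 17]), (218, [124, 56, 21]), (219, [65, 48, 29]), (220, [78, 58, 36]), (221, [91, 68, 42]), (222, [91, 67, 42]), (223, [88, 67, 41]), (224, [86, 64, 40]), (225, [85, 63, 39]), (226, [84, 62, 39]), (227, [85, 63, 40]), (228, [87, 63, 40]), (229, [89, 66, 41])]
288 [(208, [94, 91, 84]), (209, [93, 91, 83]), (210, [91, 87, 79]), (211, [78, 67, 53]), (212, [65, 48, 30]), (213, [67, 50, 31]), (214, [67, 50, 32]), (215, [78, 50, 29]), (216, [131, 56, 18]), (217, [127, 56, 19]), (218, [99, 52, 23]), (219, [71, 52, 33]), (220, [87, 64, 40]), (221, [93, 68, 43]), (222, [92, 68, 43]), (223, [92, 68, 42]), (224, [93, 69, 43]), (225, [93, 69, 43]), (226, [92, 68, 43]), (227, [94, 70, 43]), (228, [94, 70, 44]), (229, [93, 69, 43])]
```

Flap 3 is flat, with its edge again at row 219. Now flap 4.

Request:
step_arm:
  series:
    - {"x": 0.008,"y": 0.0,"z": 0.0,"ax": 0.0,"ay": 0.0,"az": 0.0,"grip": 1.0}
    - {"x": 0.016,"y": 0.0,"z": 0.0,"ax": 0.0,"ay": 0.0,"az": 0.0,"grip": 1.0}
    - {"x": 0.024,"y": 0.0,"z": 0.0,"ax": 0.0,"ay": 0.0,"az": 0.0,"grip": 1.0}
    - {"x": 0.032,"y": 0.0,"z": 0.0,"ax": 0.0,"ay": 0.0,"az": 0.0,"grip": 1.0}
    - {"x": 0.04,"y": 0.0,"z": 0.0,"ax": 0.0,"ay": 0.0,"az": 0.0,"grip": 1.0}
    - {"x": 0.048,"y": 0.0,"z": 0.0,"ax": 0.0,"ay": 0.0,"az": 0.0,"grip": 1.0}
    - {"x": 0.056,"y": 0.0,"z": 0.0,"ax": 0.0,"ay": 0.0,"az": 0.0,"grip": 1.0}
    - {"x": 0.064,"y": 0.0,"z": 0.0,"ax": 0.0,"ay": 0.0,"az": 0.0,"grip": 1.0}
    - {"x": 0.072,"y": 0.0,"z": 0.0,"ax": 0.0,"ay": 0.0,"az": 0.0,"grip": 1.0}
    - {"x": 0.08,"y": 0.0,"z": 0.0,"ax": 0.0,"ay": 0.0,"az": 0.0,"grip": 1.0}
    - {"x": 0.09,"y": 0.0,"z": 0.0,"ax": 0.0,"ay": 0.0,"az": 0.0,"grip": 1.0}
    - {"x": 0.1,"y": 0.0,"z": 0.0,"ax": 0.0,"ay": 0.0,"az": 0.0,"grip": 1.0}

```text
time: 20.0
tool_pos: [0.5877, 0.1613, 0.0299]
tcp_rot: [-2.766, -1.49, -0.0]
wrist_force: [0.2, 0.3, 0.4]
width: -0.001
grip_force: 0.1
```

```bash
python3 look.py pics/s17.png; python3 ang.py 3 | grep -v ^280| grep -v ^228
```

```text
s 181.7200021848444 lat -1.0086028221133483 z 0.029897212880096027 F [-0.06  0.1   0.24] 20.3
wrist tip column: [59.0, 56.0, 58.0, 61.0, 61.0, 58.0, 50.0, 47.0, 61.0, 59.0, 28.0, 25.0, 25.0, 25.0, 23.0, 23.0, 23.0, 22.0, 20.0, 21.0, 20.0]
[(0, [294.3, 220.2]), (0.05, [294.8, 222.0]), (0.1, [295.3, 224.0]), (0.14, [295.8, 225.7]), (0.2, [296.4, 228.7])]
[(0, [220.6, 220.5]), (0.05, [220.1, 222.3]), (0.1, [219.6, 224.3]), (0.14, [219.2, 226.0]), (0.2, [218.5, 229.0])]
236 [(208, [83, 62, 39]), (209, [83, 62, 39]), (210, [83, 60, 39]), (211, [82, 60, 38]), (212, [80, 58, 36]), (213, [78, 58, 35]), (214, [80, 59, 36]), (215, [82, 61, 38]), (216, [74, 57, 43]), (217, [9, 28, 70]), (218, [10, 29, 73]), (219, [19, 40, 94]), (220, [35, 39, 54]), (221, [64, 47, 30]), (222, [78, 58, 37]), (223, [83, 61, 38]), (224, [81, 60, 37]), (225, [79, 59, 37]), (226, [79, 58, 37]), (227, [77, 56, 35]), (228, [78, 57, 35]), (229, [78, 58, 35])]
288 [(208, [82, 60, 38]), (209, [81, 60, 38]), (210, [80, 60, 37]), (211, [78, 58, 36]), (212, [78, 58, 36]), (213, [78, 57, 36]), (214, [78, 57, 36]), (215, [74, 55, 36]), (216, [53, 48, 53]), (217, [15, 38, 95]), (218, [16, 41, 101]), (219, [22, 41, 94]), (220, [49, 43, 41]), (221, [66, 49, 30]), (222, [85, 63, 39]), (223, [84, 62, 38]), (224, [83, 62, 38]), (225, [83, 60, 37]), (226, [85, 62, 39]), (227, [84, 62, 38]), (228, [84, 63, 39]), (229, [84, 63, 39])]
```

Flap 4 is flat too. I'll run a little past the end and lift straight up, clear of everything.

Request:
step_arm:
  series:
    - {"x": 0.01,"y": 0.0,"z": 0.0,"ax": 0.0,"ay": 0.0,"az": 0.0,"grip": 1.0}
    - {"x": 0.02,"y": 0.0,"z": 0.0,"ax": 0.0,"ay": 0.0,"az": 0.0,"grip": 1.0}
    - {"x": 0.02,"y": 0.0,"z": -0.02,"ax": 0.0,"ay": 0.0,"az": 0.0,"grip": 1.0}
    - {"x": 0.02,"y": 0.0,"z": -0.06,"ax": 0.0,"ay": 0.0,"az": 0.0,"grip": 1.0}
    - {"x": 0.02,"y": 0.0,"z": -0.14,"ax": 0.0,"ay": 0.0,"az": 0.0,"grip": 1.0}
    - {"x": 0.02,"y": 0.0,"z": -0.22,"ax": 0.0,"ay": 0.0,"az": 0.0,"grip": 1.0}
    - {"x": 0.02,"y": 0.0,"z": -0.28,"ax": 0.0,"ay": 0.0,"az": 0.0,"grip": 1.0}
    - {"x": 0.02,"y": 0.0,"z": -0.3,"ax": 0.0,"ay": 0.0,"az": 0.0,"grip": 1.0}
    - {"x": 0.02,"y": 0.0,"z": -0.3,"ax": 0.0,"ay": 0.0,"az": 0.0,"grip": 1.0}

```text
time: 21.3
tool_pos: [0.5945, 0.1698, 0.1826]
tcp_rot: [2.764, 1.49, 0.007]
wrist_force: [0.2, 0.7, 0.3]
width: -0.001
grip_force: 0.0
```

Run:
```python
from h import *
from workcell import imaging,bot
import pickle,cv2
d=pickle.load(open("d.pkl","rb"))
s=imaging.read_camera("side"); st=bot.read_state(); print(st["tool_pos"],st["wrist_force"],st["time"])
# carton/gift shift check: template match of edges against the first side picture
for n,(r,c,h,w) in {"gift_b":(195,180,40,35),"gift_a":(252,232,42,42),"end":(235,190,40,35)}.items():
    t=d["side"]["img"][r:r+h,c:c+w]; m=cv2.matchTemplate(s["img"][r-8:r+h+8,c-8:c+w+8],t,cv2.TM_CCOEFF_NORMED)
    print(n,cv2.minMaxLoc(m)[1],np.array(cv2.minMaxLoc(m)[3])-8)
w=imaging.read_camera("wrist"); p=np.load("pose.npy"); u=np.r_[np.cos(p[2]),np.sin(p[2]),0]
g=w["img"].astype(int)
for k in range(4):
    q=np.array([np.r_[p[:2],.063]+u*(.049*k-.098+x)+.028*np.r_[-u[1],u[0],0] for x in np.arange(.035,.056,.001)])
    uv=proj(w,q).round().astype(int); ok=(uv[:,1]>=0)&(uv[:,1]<384)
    print(k,[int(g[v,x].sum()) if o else None for (x,v),o in zip(uv,ok)])
```

```text
[0.59310604 0.16939696 0.18020253] [-0.32849357  0.15800686 -0.8566521 ] 21.35
gift_b 0.5538889765739441 [0 0]
gift_a 0.8295304775238037 [0 0]
end 0.5381790995597839 [0 0]
0 [26, 22, 21, 21, 21, 16, 16, 24, 17, 17, 16, 21, 21, 22, 26, 25, 23, 23, 21, 21, 20]
1 [21, 23, 22, 24, 24, 20, 19, 22, 22, 20, 25, 25, 25, 21, 16, 26, 26, 24, 24, 25, 28]
2 [289, 272, 265, 265, 265, 267, 258, 255, 267, 267, 214, 111, 75, 210, 257, 266, 266, 275, 287, 272, 268]
3 [291, 285, 275, 267, 265, 269, 263, 250, 258, 282, 175, 112, 112, 196, 273, 273, 270, 280, 282, 276, 269]
```

The visible flap gaps sit exactly at the shut positions, nothing has shifted, and the gripper is clear, so I'm handing in.

```bash
python3 -c "
from workcell import bot
print(bot.finish_job())"
```

```text
the job is handed in; nothing more can be done
None
```

I laid the four flaps down one after the other from the red-dot end, lifted the gripper clear and handed the job in at about 21 s; the peak reading was about 18 N, in one touch to find the surface, and no verdict came back.

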